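# Load the steaming plate into the lidded saucepan

## Robot

A 6-joint arm with a two-finger parallel gripper is mounted at the origin on the work surface. World frame = base frame: x ahead of the robot, y to its left, z up, the work surface at z = 0. Lengths are in m, angles in rad, forces in N, time in s.
With the tool pointing down it reaches from about 0.3 to 0.875 m from the base axis. Payload 6.4 kg.
Tool frame: the origin (TCP) lies midway between the tips of the shut fingers; the grasp point (between the pads) lies 19 mm behind it; z points along the fingers, y is the line along which they close (so a half turn about z gives the same grasp; the last joint's range is limited). The gripper opens to 85 mm and grips with 20 to 120 N. Pads are 22 mm wide; open, the fingers measure 114 mm over their backs; the gripper's body (76 mm by 85 mm) begins 54 mm behind the grasp point. The pads swing forward as they close: fully open they stand 13 mm farther back than shut.
Start: joints at [1.037, 0.181, 1.607, -0, 1.354, -0.206], TCP at [0.185, 0.544, 0.231] pointing down, gripper open.
Joint ranges: [-2.99, 2.99], [-0.89, 2.07], [0.3, 2.58], [-1.14, 4.28], [0, 2.63], [-3.12, 3.12]. Speed limits (rad/s): [2.57, 2.57, 3.01, 3.14, 3.14, 3.14].

## Interface

Orientations are given as a unit quaternion [w, x, y, z].
In Python, from bench import get_obs, camera, hand_in gives the robot as it stands.
- The arm moves only by the tool carry_out, never from a script. Its argument "plan" is a list that holds one entry, the list of rows, each a list of 7 numbers: the shift along the world's x, y, z in m, then the turn, a rotation vector about the world's x, y, z in rad, then the opening, from 0 (shut) to 1 (fully open). In form: [[[x, y, z, rx, ry, rz, hand], ...]]. A call has exactly 5 rows; each row is the pose to reach, as a shift and turn from the pose commanded when the call began; what a row does not reach only later rows make up. A row lasts 1/12 s, in which the tool goes at most 41.7 mm and 7.16 degrees, less where a joint would pass 70% of its speed; a pose out of reach is approached as far as the arm can. A call with a gripper value outside its range is refused whole. The fingers move at their own pace and stop on an object; the grip force is fixed at half the most. Time passes only in rows, so rows that repeat a pose let the fingers close, or fill a call up. It gives the time, the measured TCP pose, the force, the opening and the grip force at its end, in the units of the state.
- get_obs(): the state, without advancing time (a new reading comes with each control period).
- camera(name): name is "scene" or "top" or "wrist"; returns a dict with "pixels" (480x640x3 uint8, red, green, blue), "z_map" (480x640 float32, m along the optical axis (not along the pixel's ray), 0 where there is no reading), "camera_matrix" (3x3 intrinsics, pixels), "cam_to_world" (4x4, takes a point from camera to world coordinates). Camera axes: x right, y up, looking along -z (the intrinsics and any distortion apply to the point x, -y, -z); pixel columns grow to the right and rows downward; lengths in m; the calibration is good to about 2 mm. A picture is of the moment at which its call begins.
- hand_in(): hands the job in; it is judged then, once.
The state is a dict: "time_s": time; "q": joint angles; "dq": joint speeds; "joint_efforts": joint torques, N m; "eef_pos": TCP position; "eef_rot": TCP orientation; "wrist_force": force on the tool from outside, world axes, zero at the start; "torque": the same for the moment, N m; "opening": opening from 0.0 (shut) to 1.0 (fully open); "grasp_force": force on a finger pad.
Only numpy, scipy, OpenCV 4.12 (cv2) and the standard library are available. Lean on these libraries where they do the work, as an engineer would, in place of code of your own. Each camera call takes 0.05 s, during which the arm holds its last target. There are 200 camera calls.

## Task

Lift the lid off the saucepan and lay it flat on the cutting board, right way up; then take the steaming plate from its sloping drying stand and seat it level, grip up, on the step inside the pan, and finally put the lid back on the pan so that it sits fully home. Set both down rather than dropping them, keep the saucepan where it stands, and leave the jug, the pepper mill and the pestle undisturbed.

Things in the scene. Friction and masses are not known exactly. Their poses are not given: they have to be found in the camera images.
- pan: Copper-tone saucepan, loose, 0.9 kg, in one of three places. Origin: centre of its underside (z = 0), z up. Outer diameter 140 mm, height 90 mm, mouth 132 mm wide. Inside, a flat ring step 36 mm above the underside (96 to 132 mm in diameter) takes the steaming plate. A bar handle 16 mm thick runs along the pan's -x (roughly to the robot) to 208 mm from the centre, 68 to 82 mm up.
- lid: The pan's loose copper-tone lid, 0.25 kg or so, on the pan at the start. Origin: centre of its underside, z up its axis. Plug 116 mm in diameter, z 0 to 8 mm (inside the pan's mouth, 8 mm play all round); disc 150 mm, 8 to 12 mm (rests on the rim); stem 18 mm, to 24 mm; round black knob 34 mm, 24 to 48 mm: grip here. Home: origin 82 mm above the pan's. On the board it rests on the plug.
- plate: Round perforated aluminium plate, loose, 0.2 kg or so. Origin: centre of its underside, z out of the upper face. Disc 116 mm, 5 mm thick; central stem 16 mm (z 5 to 15 mm) with a round grip 26 mm in diameter, z 15 to 40 mm. Starts on the stand's slope, axis 0.45 rad from vertical, leaning to the stand's front. Goes in the pan grip up, 8 mm play all round; the lid clears the grip.
- stand: Steel drying stand, fixed, in one of three places. Origin: on the counter under the centre of the plate's underside; front is -x (roughly to the robot). Sloping face 140 mm wide, 150 mm long, rising to the back (+x) at 0.45 rad, its centre 65 mm up. Two 12 mm pegs standing 14 mm off the face below the plate stop it sliding; it lifts straight off along its own axis.
- board: Yellow hard plastic cutting board fixed to the counter, in one of three places. Origin: centre of its underside. 250 mm along x, 180 mm along y, 15 mm thick. The pestle stands near its +x edge (x about 97 mm, y within 50 mm of the middle line); the rest is free for the lid.
- pestle: Wooden pestle standing upright on the board, loose, 165 mm tall, at most 42 mm thick. Origin: centre of its foot. Leave alone.
- jug: White ceramic jug, loose, standing on the counter close behind the stand (its +x side), 190 mm tall, at most 88 mm in diameter, handle reaching 75 mm along its +x. Origin: centre of its foot. Leave alone.
- mill: Dark wooden pepper mill, loose, standing on the counter close beyond the pan (its +x side), 180 mm tall, at most 58 mm in diameter. Origin: centre of its foot. Leave alone.
Things that resemble listed ones, but are neither listed nor needed, are in the scene too. Of the things that look like the plate, the smaller one is meant. What is shaped like the lid but pink is not meant.

How it is judged:
On the way, in this order (a step that is already met when the one before it is completed fails the run):
1. the lid lies flat on the board, right way up and let go (x of lid in the frame of board between -0.12 and 0.12 m and y of lid in the frame of board between -0.09 and 0.09 m and z of lid in the frame of board between 0.011 and 0.019 m and angle between lid's own z axis and vertical below 0.06 rad and contact force between the fingers and lid below 0.1 N and linear speed of lid below 0.03 m/s), for 0.2 s.
2. the steaming plate sits level on the step inside the pan and is let go (horizontal distance between plate and pan below 0.01 m and z of plate in the frame of pan between 0.032 and 0.04 m and angle between plate's own z axis and vertical below 0.06 rad and contact force between the fingers and plate below 0.1 N and linear speed of plate below 0.03 m/s), for 0.2 s.
At the end, for the whole second after the job is handed in: Plate level on the pan's step (centre within 10 mm of the pan's, underside 32-40 mm above the pan's) and lid level on the pan (within 10 mm, underside 78-86 mm above the pan's), both within 0.06 rad; pan upright within 0.05 rad; all released and at rest (all of step 2 and horizontal distance between lid and pan below 0.01 m and z of lid in the frame of pan between 0.078 and 0.086 m and angle between lid's own z axis and vertical below 0.06 rad and contact force between the fingers and lid below 0.1 N and linear speed of lid below 0.03 m/s and angle between pan's own z axis and vertical below 0.05 rad); the robot touches nothing.
It fails at once if the jug is pushed more than 30 mm or tipped (distance of jug from where it was at the start of the episode above 0.03 m or angle between jug's own z axis and vertical above 0.3 rad).
It fails at once if the pepper mill is pushed more than 30 mm or tipped (distance of mill from where it was at the start of the episode above 0.03 m or angle between mill's own z axis and vertical above 0.3 rad).
It fails at once if the pestle is pushed more than 30 mm or tipped (distance of pestle from where it was at the start of the episode above 0.03 m or angle between pestle's own z axis and vertical above 0.3 rad).
It fails at once if the saucepan is pushed more than 40 mm (distance of pan from where it was at the start of the episode above 0.04 m).
It fails at once if the lid or the steaming plate is dropped (falls free faster than 0.7 m/s: more than 25 mm) ((contact force between the fingers and lid below 0.05 N and linear speed of lid above 0.7 m/s) or (contact force between the fingers and plate below 0.05 N and linear speed of plate above 0.7 m/s)).
It also fails if it takes over 72 s, if anything falls off the work surface, if the arm or the gripper's body presses on something with over 40 N, if the wrist force passes 120 N, or if a joint passes its speed limit or range.

## Working session

There is one attempt and no reset: what is moved stays moved. The work goes in short steps, Python scripts to look and compute and a tool call to move; the robot and the scene stay as the last step left them, time stands still between calls to the robot, and variables do not carry over. Pictures are saved under pics/ and viewed, at most 10 in all, crops included, and the job is handed in when it is done.

Besides the shell and the picture viewer there is one more tool, called after "Call:" as a command line: name --argument value ..., lists and objects as JSON in quotes. carry_out: Moves the arm, as the interface text tells. Its arguments: {"type":"object","properties":{"plan":{"type":"array","items":{"type":"array","items":{"type":"array","items":{"type":"number"}}}}},"required":["plan"]}

```bash
mkdir -p pics; cat > h.py <<'E'
import numpy as np, cv2
from bench import get_obs, camera
def snap(name, fn=None):
    c=camera(name)
    if fn: cv2.imwrite('pics/'+fn, cv2.cvtColor(c['pixels'],cv2.COLOR_RGB2BGR))
    return c
def cloud(c):
    K=np.array(c['camera_matrix']);T=np.array(c['cam_to_world']);z=c['z_map']
    v,u=np.mgrid[0:480,0:640]
    P=np.stack([(u-K[0,2])/K[0,0]*z,-(v-K[1,2])/K[1,1]*z,-z],-1)
    W=P@T[:3,:3].T+T[:3,3]; W[z==0]=np.nan
    return W
E
python3 - <<'E'
from h import *
for n in ('top','scene'):
    c=snap(n,n+'0.png'); np.savez('pics/'+n+'0.npz',**c)
    print(n,np.round(c['camera_matrix'],1).tolist(),np.round(c['cam_to_world'],3).tolist(),[k for k in c])
print(get_obs())
E
```

```text
top [[503.4, 0.0, 327.2], [0.0, 503.4, 247.3], [0.0, 0.0, 1.0]] [[0.028, 0.98, -0.199, 0.292], [-1.0, 0.03, 0.003, 0.013], [0.009, 0.199, 0.98, 1.211], [0.0, 0.0, 0.0, 1.0]] ['pixels', 'z_map', 'camera_matrix', 'cam_to_world']
scene [[555.1, 0.0, 311.7], [0.0, 555.1, 242.8], [0.0, 0.0, 1.0]] [[-0.79, -0.502, 0.352, 0.914], [0.613, -0.644, 0.458, 0.549], [-0.003, 0.577, 0.817, 1.024], [0.0, 0.0, 0.0, 1.0]] ['pixels', 'z_map', 'camera_matrix', 'cam_to_world']
{'time_s': 0.1, 'q': array([ 1.03667808e+00,  1.81472363e-01,  1.60791328e+00,  3.63853259e-05,
        1.35379272e+00, -2.06314934e-01]), 'dq': array([ 0.00113042, -0.00100798, -0.00221476, -0.00052338, -0.00040366,
        0.00139998]), 'joint_efforts': array([ 1.90192848e-03, -4.45882380e+01, -3.52237272e+01, -1.75491568e-04,
        4.07969841e-03,  1.84590476e-05]), 'eef_pos': array([0.18485261, 0.54395384, 0.23046853]), 'eef_rot': array([-3.03429063e-04,  1.63172633e-01,  9.86597214e-01, -7.32713776e-04]), 'wrist_force': array([0.68046205, 0.21971741, 0.61668586]), 'torque': array([ 0.02339803,  0.09032206, -0.01795797]), 'grasp_force': 0.0, 'opening': 1.0023141960216866}
```

View pics/top0.png

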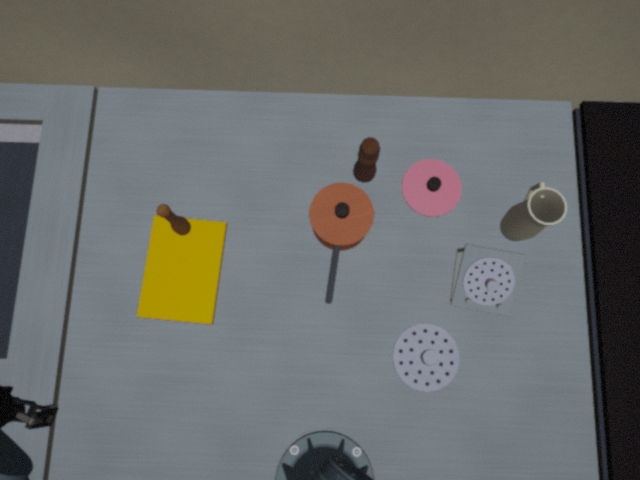

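View pics/scene0.png

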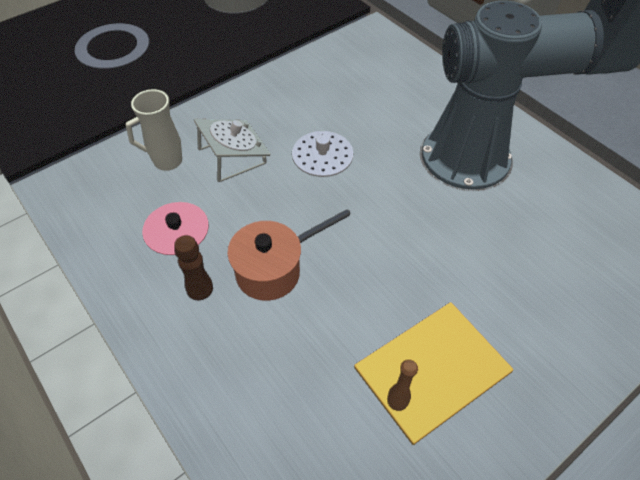

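The top view shows the copper lid on the pan at (341,215), knob at (342,210), and the handle running down to (330,300). The board is at (182,270) with the pestle at (178,222). The small plate on its stand is at (489,282) with the jug behind it at (535,210). The larger decoy plate is at (427,357), the pink lid at (432,188) and the mill at (366,160). The scene view agrees.

```bash
python3 - <<'E'
from h import *
for n in ('top','scene'):
    c=dict(np.load(f'pics/{n}0.npz')); W=cloud(c); hsv=cv2.cvtColor(c['pixels'],cv2.COLOR_RGB2HSV)
    H,S,V=[hsv[...,i].astype(int) for i in range(3)]; X,Y,Z=W[...,0],W[...,1],W[...,2]
    print(n,'counter z',np.nanmedian(Z[(X>.3)&(X<.5)&(abs(Y-.1)<.1)]))
    def circ(m,lab):
        m=m.astype(np.uint8)
        cs,_=cv2.findContours(m,cv2.RETR_EXTERNAL,cv2.CHAIN_APPROX_NONE); k=max(cs,key=cv2.contourArea)[:,0]
        mm=np.zeros_like(m);cv2.drawContours(mm,[k[:,None]],-1,1,-1); mm=mm.astype(bool)&(m>0)
        p=W[mm]; p=p[~np.isnan(p[:,0])]
        r=cv2.minAreaRect((p[:,:2]*1000).astype(np.float32))
        print(lab,len(p),'med',np.round(np.median(p,0),4),'rect',np.round(r[0],1),np.round(r[1],1),round(r[2],1));return p
    # yellow board
    circ((H>20)&(H<32)&(S>170)&(Z<.03),'board')
    copper=(H<12)&(S>110)&(V>80)
    circ(copper&(Z>.08)&(Z<.11)&(X<.75)&(abs(Y)<.2),'lid disc')
    circ((Z>.112)&(Z<.15)&(abs(X-.6)<.2)&(abs(Y)<.06)&(V<70),'knob')
    # handle
    p=circ((Z>.06)&(Z<.09)&(V<110)&(abs(Y)<.15)&(X>.3)&(X<.65)&~copper,'handle')
    # plate on stand
    pl=(Z>.02)&(Z<.16)&(Y<-.25)&(Y>-.5)&(X>.4)&(X<.64)
    q=circ(pl,'stand area'); np.save(f'pics/st_{n}.npy',q)
E
```

```text
top counter z 5.045078472154518e-05
board 7218 med [0.4647 0.3522 0.0152] rect [475.6 355.6] [179.4 251.5] 85.7
lid disc 2891 med [ 0.5953 -0.0193  0.0942] rect [599.4 -20.3] [144.1 147. ] 64.9
knob 159 med [ 0.5974 -0.0206  0.1299] rect [597.9 -20. ] [29.9 29.1] 32.2
handle 393 med [ 0.4625 -0.0042  0.0833] rect [461.  -4.] [ 15.8 135.6] 83.2
stand area 3675 med [ 0.4642 -0.3562  0.0744] rect [ 460.3 -362.7] [141.4 140.4] 80.3
scene counter z 0.000750951729880045Traceback (most recent call last):
  File "<stdin>", line 14, in <module>
  File "<stdin>", line 8, in circ
ValueError: max() iterable argument is empty
```

```bash
python3 - <<'E'
from h import *
from scipy.optimize import least_squares
def fc(p,r):
    s=least_squares(lambda a:np.hypot(p[:,0]-a[0],p[:,1]-a[1])-r,p.mean(0)[:2],loss='soft_l1',f_scale=.002); return s.x
for n in ('top','scene'):
    c=dict(np.load(f'pics/{n}0.npz')); W=cloud(c); hsv=cv2.cvtColor(c['pixels'],cv2.COLOR_RGB2HSV)
    H,S,V=[hsv[...,i].astype(int) for i in range(3)]; X,Y,Z=W[...,0],W[...,1],W[...,2]
    m=((H<14)&(S>90)&(Z>.088)&(Z<.1)&(abs(X-.6)<.12)&(abs(Y+.02)<.12)).astype(np.uint8)
    k=max(cv2.findContours(m,0,1)[0],key=cv2.contourArea)[:,0]; p=W[k[:,1],k[:,0]]
    print(n,'lid circle',fc(p,.074),len(p))
    m=(Z>.12)&(Z<.15)&(abs(X-.6)<.05)&(abs(Y+.02)<.05); print('knob',np.round([W[m].min(0),W[m].max(0)],4), m.sum())
    m=(Z>.138)&(Z<.15)&(abs(X-.6)<.05)&(abs(Y+.02)<.05); print('knob z top',np.percentile(Z[(Z>.12)&(abs(X-.6)<.012)&(abs(Y+.02)<.012)],[5,50,95]))
    b=(H>18)&(H<34)&(S>110)&(abs(Z-.015)<.008); b=cv2.morphologyEx(b.astype(np.uint8),cv2.MORPH_OPEN,np.ones((3,3)))>0
    if b.sum():
        r=cv2.minAreaRect((W[b][:,:2]*1000).astype(np.float32)); print('board',r)
    # stand: RANSAC-less plane, slope region
    m=(Z>.03)&(Z<.16)&(Y<-.27)&(Y>-.46)&(X>.38)&(X<.56); p=W[m]; col=hsv[m]
    nrm=np.array([0,0,1.])
    q=p
    for i in range(15):
        A=np.c_[q[:,:2],np.ones(len(q))]; s=np.linalg.lstsq(A,q[:,2],rcond=None)[0]
        d=(p[:,2]-np.c_[p[:,:2],np.ones(len(p))]@s)/np.hypot(1,np.hypot(*s[:2])); q=p[abs(d)<max(.004,.015-.001*i)]
    nv=np.array([-s[0],-s[1],1]);nv/=np.linalg.norm(nv)
    print('plane',s,'tilt',np.arccos(nv[2]),'yaw',np.arctan2(-nv[1],-nv[0]),len(q))
    g=p[d>.02]; print('grip',len(g),g.mean(0),np.percentile(d[d>.015],[5,50,95,100]))
    ex=np.array([1,0,0])-nv[0]*nv; ex/=np.linalg.norm(ex)
    # plate colour
    print('V hist on plane',np.histogram(col[abs(d)<.005][:,2],12))
    for lab,h0 in (('pestle',(.0,.2,.3,.7,.2,.45)),('jug',(.1,.22,.5,.8,-.6,-.3)),('mill',(.12,.22,.6,.85,-.15,.05)),('pink',(.003,.06,.6,.8,-.35,-.15))):
        mm=(Z>max(h0[0],.03 if lab=='pestle' else 0))&(Z<h0[1])&(X>h0[2])&(X<h0[3])&(Y>h0[4])&(Y<h0[5]); w=W[mm]
        if len(w): print(lab,len(w),np.round(np.percentile(w,[2,50,98],axis=0),3).tolist())
E
```

```text
top lid circle [ 0.59944751 -0.02054831] 179
knob [[ 0.5828 -0.0366  0.1202]
 [ 0.6161 -0.0051  0.1351]] 185
knob z top [0.12740182 0.13022588 0.13312058]
board ((473.9232177734375, 356.004638671875), (181.37686157226562, 249.229248046875), 86.01432800292969)
plane [ 0.46158104 -0.07303535 -0.16997897] tilt 0.4371663609196705 yaw -0.1569276529763294 2755
grip 127 [ 0.44391325 -0.35784418  0.09963803] [0.01697384 0.03601893 0.04024888 0.04202936]
V hist on plane (array([  15,   21,   12,   31,   37,   67,  208, 1286,  194,  135,  458,
        745]), array([ 82.        ,  88.83333333,  95.66666667, 102.5       ,
       109.33333333, 116.16666667, 123.        , 129.83333333,
       136.66666667, 143.5       , 150.33333333, 157.16666667,
       164.        ]))
pestle 491 [[0.554, 0.342, 0.035], [0.567, 0.354, 0.103], [0.586, 0.373, 0.182]]
jug 1661 [[0.564, -0.489, 0.101], [0.606, -0.456, 0.156], [0.665, -0.413, 0.192]]
mill 520 [[0.602, -0.098, 0.121], [0.723, -0.073, 0.166], [0.751, -0.01, 0.181]]
pink 3107 [[0.618, -0.333, 0.003], [0.693, -0.245, 0.012], [0.783, -0.169, 0.048]]
scene 
[... 253 characters left out ...]
336)
plane [ 0.42998152 -0.09298193 -0.16116708] tilt 0.41443997996551585 yaw -0.21296711920260875 1389
grip 104 [ 0.44746326 -0.3542191   0.09850044] [0.01700721 0.03158796 0.0383678  0.03927565]
V hist on plane (array([ 10,  16,  43,  33,  49,  86, 120, 389, 215,  77, 157, 374]), array([ 87.,  97., 107., 117., 127., 137., 147., 157., 167., 177., 187.,
       197., 207.]))
pestle 865 [[0.566, 0.349, 0.034], [0.583, 0.368, 0.103], [0.593, 0.383, 0.182]]
jug 1856 [[0.568, -0.488, 0.102], [0.609, -0.437, 0.157], [0.67, -0.411, 0.191]]
mill 806 [[0.602, -0.09, 0.121], [0.736, -0.062, 0.157], [0.757, -0.005, 0.181]]
pink 2668 [[0.62, -0.33, 0.003], [0.699, -0.243, 0.012], [0.783, -0.172, 0.049]]
```

Call:
carry_out --plan '[[[0.015,-0.02,0,0,0,0.02,1],[0.035,-0.048,0,0,0,0.04,1],[0.055,-0.075,0,0,0,0.06,1],[0.075,-0.103,0,0,0,0.08,1],[0.095,-0.13,0,0,0,0.1,1]]]'

```text
time_s: 0.52
eef_pos: [0.2804, 0.4129, 0.2308]
eef_rot: [-0.0, 0.113, 0.994, -0.0]
wrist_force: [1.2, 0.6, 0.1]
opening: 1.0
grasp_force: 0.0
```

Call:
carry_out --plan '[[[0.021,-0.028,0,0,0,0.02,1],[0.042,-0.056,0,0,0,0.04,1],[0.063,-0.085,0,0,0,0.06,1],[0.084,-0.113,0,0,0,0.06,1],[0.105,-0.142,0,0,0,0.06,1]]]'

```text
time_s: 0.93
eef_pos: [0.3856, 0.2709, 0.2311]
eef_rot: [-0.0, 0.084, 0.996, -0.0]
wrist_force: [1.0, 0.2, 0.7]
opening: 1.003
grasp_force: 0.0
```

Call:
carry_out --plan '[[[0.022,-0.03,0,0,0,0,1],[0.044,-0.06,0,0,0,0,1],[0.066,-0.09,0,0,0,0,1],[0.088,-0.12,0,0,0,0,1],[0.11,-0.15,0,0,0,0,1]]]'

```text
time_s: 1.35
eef_pos: [0.4956, 0.1207, 0.231]
eef_rot: [-0.0, 0.084, 0.996, 0.0]
wrist_force: [-0.2, 1.3, -0.4]
opening: 0.998
grasp_force: 0.0
```

Call:
carry_out --plan '[[[0.022,-0.03,-0.005,0,0,0,1],[0.044,-0.06,-0.01,0,0,0,1],[0.066,-0.09,-0.015,0,0,0,1],[0.09,-0.12,-0.02,0,0,0,1],[0.105,-0.1415,-0.025,0,0,0,1]]]'

```text
time_s: 1.77
eef_pos: [0.6015, -0.022, 0.2055]
eef_rot: [0.0, 0.085, 0.996, -0.0]
wrist_force: [0.0, -0.4, -0.4]
opening: 0.998
grasp_force: 0.0
```

```bash
python3 - <<'E'
from h import *
from scipy.spatial.transform import Rotation as R
o=get_obs(); print(o['time_s'],o['eef_pos'],R.from_quat(o['eef_rot'][[1,2,3,0]]).as_matrix().round(4).tolist(),o['q'].round(3))
c=snap('wrist','w1.png'); W=cloud(c); np.savez('pics/w1.npz',**c)
X,Y,Z=W[...,0],W[...,1],W[...,2]
m=(Z>.108)&(Z<.14)&(np.hypot(X-.6,Y+.02)<.03); p=W[m]; print(len(p)); 
if len(p): print('knob',np.round([p.min(0),p.max(0)],4),cv2.minEnclosingCircle((p[:,:2]*1000).astype(np.float32)))
E
```

```text
1.7667 [ 0.60151507 -0.02201298  0.20554576] [[-0.9857, 0.1686, 0.0001], [0.1686, 0.9857, -0.0005], [-0.0002, -0.0005, -1.0]] [-2.330e-01  2.630e-01  1.562e+00 -1.000e-03  1.316e+00 -1.635e+00]
2997
knob [[ 0.5835 -0.0377  0.1081]
 [ 0.6171 -0.0042  0.1314]] ((600.4108276367188, -20.992300033569336), 16.955860137939453)
```

View pics/w1.png

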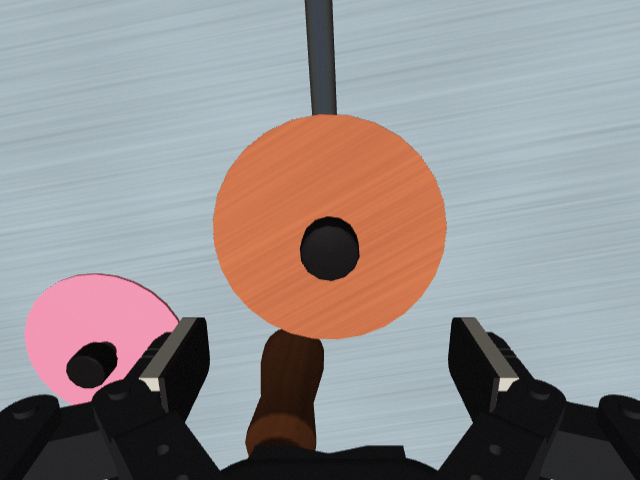

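The wrist view shows the knob centred at (330,249) on the copper lid, the handle at the top and the mill at the bottom (+x side), clear of the gripper. I'm descending and gripping.

Call:
carry_out --plan '[[[-0.001,0.001,-0.025,0,0,0,1],[-0.001,0.001,-0.05,0,0,0,1],[-0.001,0.001,-0.075,0,0,0,1],[-0.001,0.001,-0.096,0,0,0,1],[-0.001,0.001,-0.108,0,0,0,1]]]'

```text
time_s: 2.23
eef_pos: [0.5969, -0.0175, 0.0949]
eef_rot: [-0.002, 0.084, 0.996, 0.0]
wrist_force: [-0.6, 0.5, 0.2]
opening: 1.001
grasp_force: 0.0
```

Call:
carry_out --plan '[[[0,0,0,0,0,0,0],[0,0,0,0,0,0,0],[0,0,0,0,0,0,0],[0,0,0,0,0,0,0],[0,0,0,0,0,0,0]]]'

```text
time_s: 2.65
eef_pos: [0.6006, -0.0184, 0.1005]
eef_rot: [0.002, 0.084, 0.996, -0.0]
wrist_force: [-0.2, -1.0, 3.0]
opening: 0.379
grasp_force: 59.4
```

Call:
carry_out --plan '[[[0,0,0,0,0,0,0],[0,0,0,0,0,0,0],[0,0,0,0,0,0,0],[0,0,0,0,0,0,0],[0,0,0,0,0,0,0]]]'

```text
time_s: 3.07
eef_pos: [0.6006, -0.0184, 0.1005]
eef_rot: [0.002, 0.084, 0.996, -0.0]
wrist_force: [-1.4, 0.0, 6.3]
opening: 0.382
grasp_force: 59.6
```

Call:
carry_out --plan '[[[0,0,0.004,0,0,0,0],[0,0,0.012,0,0,0,0],[0,0,0.026,0,0,0,0],[0,0,0.044,0,0,0,0],[0,0,0.06,0,0,0,0]]]'

```text
time_s: 3.48
eef_pos: [0.5988, -0.018, 0.1592]
eef_rot: [-0.0, 0.084, 0.996, 0.0]
wrist_force: [-0.1, -0.8, -1.7]
opening: 0.381
grasp_force: 59.6
```

Call:
carry_out --plan '[[[-0.001,0.002,0.012,0,0,0,0],[-0.007,0.016,0.02,0,0,0,0],[-0.015,0.034,0.025,0,0,0,0],[-0.025,0.058,0.025,0,0,0,0],[-0.036,0.082,0.025,0,0,0,0]]]'

```text
time_s: 3.9
eef_pos: [0.5622, 0.0653, 0.1836]
eef_rot: [0.0, 0.084, 0.996, 0.0]
wrist_force: [0.7, 0.5, -1.9]
opening: 0.379
grasp_force: 59.7
```

Call:
carry_out --plan '[[[-0.012,0.027,0,0,0,0,0],[-0.024,0.055,0,0,0,0,0],[-0.036,0.083,0,0,0,0,0],[-0.048,0.111,0,0,0,0,0],[-0.06,0.138,0,0,0,0,0]]]'

```text
time_s: 4.32
eef_pos: [0.5011, 0.2039, 0.1831]
eef_rot: [-0.001, 0.084, 0.996, 0.0]
wrist_force: [0.3, 0.9, -2.7]
opening: 0.379
grasp_force: 59.7
```

```bash
python3 - <<'E'
from h import *
o=get_obs(); print(o['eef_pos'],o['eef_rot'],o['wrist_force'],o['opening'],o['grasp_force'])
c=snap('scene','s2.png')
E
```

```text
[0.50108381 0.20394411 0.18309564] [-5.57045326e-04  8.36103917e-02  9.96498362e-01  8.10915827e-05] [ 0.2726719   0.87246178 -2.7118218 ] 0.3791624536600661 59.6918660402298
```

View pics/s2.png

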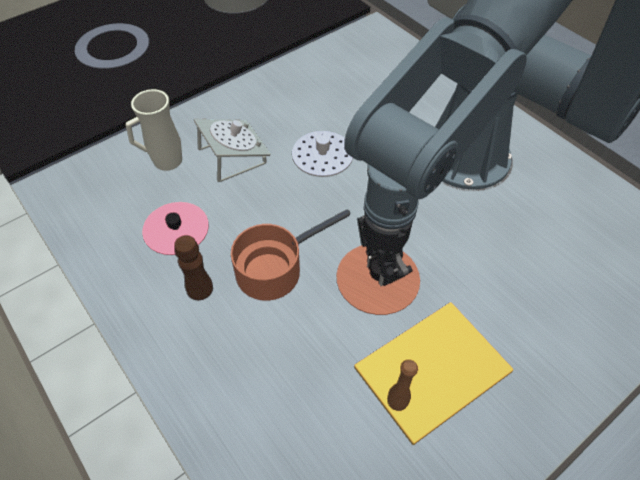

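The lid hangs level from the gripper at (380,278), and the pan is open and unmoved at (266,262). Next it goes over to the board and down.

Call:
carry_out --plan '[[[-0.014,0.032,0,0,0,0,0],[-0.03,0.07,0,0,0,0,0],[-0.046,0.108,0,0,0,0,0],[-0.06,0.14,-0.01,0,0,0,0],[-0.067,0.156,-0.025,0,0,0,0]]]'

```text
time_s: 4.78
eef_pos: [0.434, 0.3621, 0.1596]
eef_rot: [0.001, 0.082, 0.997, 0.001]
wrist_force: [0.7, 0.2, -1.8]
opening: 0.379
grasp_force: 60.2
```

Call:
carry_out --plan '[[[0,0,-0.025,0,0,0,0],[0,0,-0.05,0,0,0,0],[0,0,-0.075,0,0,0,0],[0,0,-0.095,0,0,0,0],[0,0,-0.108,0,0,0,0]]]'

```text
time_s: 5.2
eef_pos: [0.4336, 0.3575, 0.0477]
eef_rot: [-0.002, 0.083, 0.997, -0.001]
wrist_force: [0.0, -1.0, -1.7]
opening: 0.381
grasp_force: 60.2
```

Call:
carry_out --plan '[[[0,0,-0.003,0,0,0,0],[0,0,-0.006,0,0,0,0],[0,0,-0.009,0,0,0,0],[0,0,-0.012,0,0,0,0],[0,0,-0.014,0,0,0,0]]]'

```text
time_s: 5.62
eef_pos: [0.4369, 0.3583, 0.0372]
eef_rot: [0.001, 0.084, 0.996, 0.001]
wrist_force: [-0.2, 0.9, -3.4]
opening: 0.38
grasp_force: 60.2
```

Call:
carry_out --plan '[[[0,0,-0.001,0,0,0,0],[0,0,-0.002,0,0,0,0],[0,0,-0.003,0,0,0,0],[0,0,-0.003,0,0,0,0],[0,0,-0.003,0,0,0,0]]]'

```text
time_s: 6.03
eef_pos: [0.4364, 0.358, 0.0335]
eef_rot: [0.0, 0.084, 0.996, 0.0]
wrist_force: [-0.3, 0.8, -0.6]
opening: 0.385
grasp_force: 60.1
```

```bash
python3 - <<'E'
from h import *
o=get_obs(); print(o['eef_pos'],o['wrist_force'])
W=cloud(snap('scene'));X,Y,Z=W[...,0],W[...,1],W[...,2]
# lid disc top: should be .027
m=(np.hypot(X-.435,Y-.36)>.045)&(np.hypot(X-.435,Y-.36)<.07)&(Z<.06); print(np.percentile(Z[m],[5,25,50,75,95]),m.sum())
E
```

```text
[0.43636825 0.35799158 0.0335107 ] [-0.32023785  0.79114236 -0.61551564]
[0.02480103 0.02655325 0.02768509 0.02890036 0.03071205] 1564
```

Call:
carry_out --plan '[[[0,0,0,0,0,0,0.6],[0,0,0,0,0,0,0.8],[0,0,0,0,0,0,0.8],[0,0,0,0,0,0,0.8],[0,0,0,0,0,0,0.8]]]'

```text
time_s: 6.5
eef_pos: [0.4362, 0.358, 0.0334]
eef_rot: [0.0, 0.084, 0.996, 0.0]
wrist_force: [-0.4, -0.2, -0.7]
opening: 0.799
grasp_force: 0.0
```

Call:
carry_out --plan '[[[0,0,0.01,0,0,0,1],[0,0,0.03,0,0,0,1],[0,0,0.06,0,0,0,1],[0,0,0.09,0,0,0,1],[0,0,0.12,0,0,0,1]]]'

```text
time_s: 6.92
eef_pos: [0.4359, 0.3578, 0.1552]
eef_rot: [-0.0, 0.084, 0.996, -0.0]
wrist_force: [0.9, 0.2, 0.1]
opening: 1.0
grasp_force: 0.0
```

```bash
python3 - <<'E'
from h import *
o=get_obs(); print(o['eef_pos'],o['wrist_force'])
c=snap('wrist','w3.png'); W=cloud(c);X,Y,Z=W[...,0],W[...,1],W[...,2]
m=(np.hypot(X-.435,Y-.36)<.04)&(Z>.042)&(Z<.08); p=W[m]
print('knob',cv2.minEnclosingCircle((p[:,:2]*1000).astype(np.float32)),p[:,2].max())
m=(np.hypot(X-.435,Y-.36)>.025)&(np.hypot(X-.435,Y-.36)<.07)&(Z>.02)&(Z<.035)
print(np.linalg.lstsq(np.c_[W[m][:,:2],np.ones(m.sum())],W[m][:,2],rcond=None)[0],np.median(Z[m]))
# pan: from top cam
W=cloud(snap('top'));X,Y,Z=W[...,0],W[...,1],W[...,2]
m=(Z>.084)&(Z<.096)&(np.hypot(X-.6,Y+.02)<.09); p=W[m]; print('rim',cv2.minEnclosingCircle((p[:,:2]*1000).astype(np.float32)),len(p))
E
```

```text
[0.43588865 0.35777634 0.15516459] [0.93257257 0.22005025 0.10859607]
knob ((436.670654296875, 358.4111633300781), 16.873491287231445) 0.06453764662983302
[ 5.36708153e-05 -2.24789704e-04  2.63570004e-02] 0.02629556908890629
rim ((599.3619995117188, -20.60702896118164), 70.5333480834961) 366
```

Call:
carry_out --plan '[[[0,-0.015,0.015,0,0,0,1],[-0.002,-0.04,0.03,0,0,0,1],[-0.004,-0.075,0.045,0,0,0,1],[-0.006,-0.11,0.05,0,0,0,1],[-0.008,-0.145,0.05,0,0,0,1]]]'

```text
time_s: 7.43
eef_pos: [0.4285, 0.212, 0.205]
eef_rot: [0.001, 0.083, 0.997, 0.0]
wrist_force: [1.4, 0.0, 0.2]
opening: 1.002
grasp_force: 0.0
```

Call:
carry_out --plan '[[[0,-0.037,0,0,0,0,1],[0,-0.074,0,0,0,0,1],[0,-0.111,0,0,0,0,1],[0,-0.148,0,0,0,0,1],[0,-0.185,0,0,0,0,1]]]'

```text
time_s: 7.85
eef_pos: [0.4275, 0.0264, 0.2035]
eef_rot: [0.0, 0.084, 0.996, -0.0]
wrist_force: [0.1, -0.3, 1.2]
opening: 0.999
grasp_force: 0.0
```

Call:
carry_out --plan '[[[0,-0.037,0,0,0,0,1],[0,-0.074,0,0,0,0,1],[0,-0.111,0,0,0,0,1],[0,-0.148,0,0,0,0,1],[0,-0.185,0,0,0,0,1]]]'

```text
time_s: 8.27
eef_pos: [0.4275, -0.1588, 0.2034]
eef_rot: [0.0, 0.084, 0.996, -0.0]
wrist_force: [-0.5, 0.7, -0.7]
opening: 1.002
grasp_force: 0.0
```

Call:
carry_out --plan '[[[-0.005,-0.037,0,-0.015,-0.088,0,1],[-0.01,-0.074,0,-0.031,-0.177,0,1],[-0.015,-0.111,0,-0.046,-0.266,0,1],[-0.02,-0.148,0,-0.062,-0.355,0,1],[-0.024,-0.185,0,-0.077,-0.443,0,1]]]'

```text
time_s: 8.68
eef_pos: [0.4034, -0.3441, 0.2043]
eef_rot: [0.224, 0.082, 0.971, -0.022]
wrist_force: [1.3, 0.0, 0.2]
opening: 1.0
grasp_force: 0.0
```

```bash
cat > plate.py <<'E'
from h import *
from scipy.spatial.transform import Rotation as R
import sys
o=get_obs(); Rt=R.from_quat(o['eef_rot'][[1,2,3,0]]).as_matrix()
print(o['time_s'],o['eef_pos'],Rt.round(3).tolist(),o['q'].round(3))
c=snap('wrist',sys.argv[1]); W=cloud(c)
print('cam in tool',Rt.T@(c['cam_to_world'][:3,3]-o['eef_pos']))
P=W.reshape(-1,3); P=P[~np.isnan(P[:,0])]
near=(np.hypot(P[:,0]-.46,P[:,1]+.36)<.09)&(P[:,2]>.02)&(P[:,2]<.16); p=P[near]; q=p
for i in range(20):
    s=np.linalg.lstsq(np.c_[q[:,:2],np.ones(len(q))],q[:,2],rcond=None)[0]
    n=np.array([-s[0],-s[1],1]);k=np.linalg.norm(n);n/=k
    d=(p[:,2]-np.c_[p[:,:2],np.ones(len(p))]@s)/k; q=p[abs(d)<max(.002,.02-.001*i)]
print('n',n,'tilt',np.arccos(n[2]),'yaw',np.arctan2(-n[1],-n[0]),len(q))
ex=np.cross([0,1,0],n);ex/=np.linalg.norm(ex);ey=np.cross(n,ex)
g=p[(d>.012)&(d<.045)]; print('grip d',np.percentile(d[(d>.012)&(d<.045)],[2,50,98]))
ci=cv2.minEnclosingCircle((np.c_[g@ex,g@ey]*1000).astype(np.float32)); print(len(g),ci)
a,b=np.array(ci[0])/1000
h=q.mean(0)@n
G=a*ex+b*ey+n*(h+.0225); print('grip centre if plane is plate top',G)
t=R.align_vectors  # rotation to align tool z with -n, world rotvec
z=Rt[:,2]; ax=np.cross(z,-n); print('align rotvec',ax)
E
python3 plate.py w4.png
```

```text
8.6833 [ 0.40339403 -0.34406462  0.20427597] [[-0.886, 0.168, 0.432], [0.149, 0.986, -0.078], [-0.439, -0.005, -0.898]] [-1.164 -0.127  2.049  0.449  1.004 -2.77 ]
cam in tool [ 0.07517615  0.00050234 -0.14153197]
n [-0.44633994  0.08271781  0.89103222] tilt 0.4711822943288247 yaw -0.1832456979975373 15692
grip d [0.01216906 0.03602847 0.0376899 ]
1587 ((405.3057556152344, -344.1936340332031), 46.42051696777344)
grip centre if plane is plate top [ 0.4169629  -0.35549236  0.07256666]
align rotvec [-0.00437706 -0.01571513 -0.00073368]
```

View pics/w4.png

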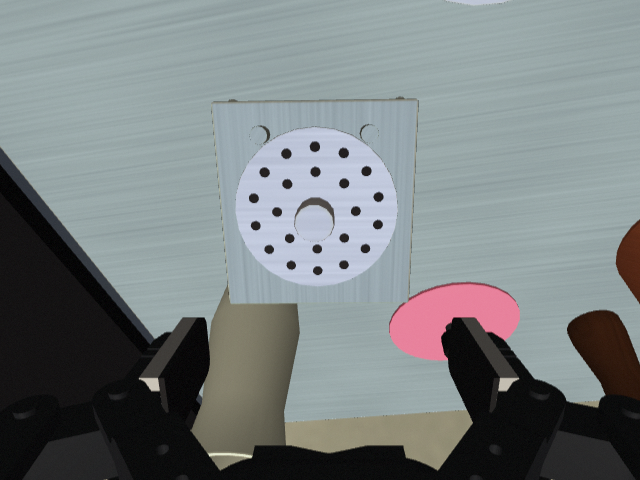

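The wrist view shows the plate on the slope at (316,206), its grip top at (314,222), the pegs at (260,134) and (369,131), the jug at the lower left and the pink lid at the right. The grip fit was polluted by the jug, so I'm restricting it.

```bash
python3 - <<'E'
from h import *
from scipy.spatial.transform import Rotation as R
o=get_obs(); Rt=R.from_quat(o['eef_rot'][[1,2,3,0]]).as_matrix()
c=snap('wrist'); W=cloud(c); hsv=cv2.cvtColor(c['pixels'],cv2.COLOR_RGB2HSV)
n=np.array([-np.sin(.45)*np.cos(-.18),-np.sin(.45)*np.sin(-.18),np.cos(.45)])
T=np.stack([np.cross([.177,.984,0],n),[.177,.984,0],n],1) # cols
L=W@T
v,u=np.mgrid[0:480,0:640]
disc=(np.hypot(u-316,v-206)<78)&(np.hypot(u-314,v-216)>30)
h=np.nanmedian(L[...,2][disc]); d=L[...,2]-h
print('disc tilt check', np.linalg.lstsq(np.c_[L[disc][:,:2]-L[disc][:,:2].mean(0),np.ones(disc.sum())],L[disc][:,2],rcond=None)[0])
g=(np.hypot(u-314,v-216)<30)&(d>.025); p=L[g]; ci=cv2.minEnclosingCircle((p[:,:2]*1000).astype(np.float32)); print(ci,len(p),np.percentile(d[g],[50,98]))
G=T@np.array([ci[0][0]/1e3,ci[0][1]/1e3,h+.0225]); print('G',G,'origin',T@np.array([ci[0][0]/1e3,ci[0][1]/1e3,h-.005]))
tcp=G+Rt[:,2]*.019; print('tcp target',tcp,'shift',tcp-o['eef_pos'],'retreat100',tcp-.1*Rt[:,2]-o['eef_pos'])
E
```

```text
** On entry to DLASCL parameter number  4 had an illegal value
 ** On entry to DLASCL parameter number  4 had an illegal valueTraceback (most recent call last):
  File "<stdin>", line 11, in <module>
    x, resids, rank, s = _umath_linalg.lstsq(a, b, rcond,
                         ~~~~~~~~~~~~~~~~~~~^^^^^^^^^^^^^
                                             signature=signature)
                                             ^^^^^^^^^^^^^^^^^^^^
    raise LinAlgError("SVD did not converge in Linear Least Squares")
numpy.linalg.LinAlgError: SVD did not converge in Linear Least Squares
```

```bash
cat > grip.py <<'E'
from h import *
from scipy.spatial.transform import Rotation as R
o=get_obs(); Rt=R.from_quat(o['eef_rot'][[1,2,3,0]]).as_matrix()
c=snap('wrist'); W=cloud(c)
n=np.array([-np.sin(.45)*np.cos(-.18),-np.sin(.45)*np.sin(-.18),np.cos(.45)])
T=np.stack([np.cross([.177,.984,0],n),[.177,.984,0],n],1)
L=W@T
v,u=np.mgrid[0:480,0:640]; ok=~np.isnan(L[...,0])
disc=(np.hypot(u-316,v-206)<75)&(np.hypot(u-314,v-216)>30)&ok
h=np.median(L[...,2][disc]); disc&=abs(L[...,2]-h)<.004; D=L[disc]; h=np.median(D[:,2]); d=L[...,2]-h
print('slope resid',np.linalg.lstsq(np.c_[D[:,:2]-D[:,:2].mean(0),np.ones(len(D))],D[:,2],rcond=None)[0])
g=(np.hypot(u-314,v-216)<30)&(d>.025); p=L[g]; ci=cv2.minEnclosingCircle((p[:,:2]*1000).astype(np.float32)); print(ci,len(p),np.percentile(d[g],[50,98]))
a,b=np.array(ci[0])/1e3
G=T@np.array([a,b,h+.0225]); print('G',G,'origin',T@np.array([a,b,h-.005]))
tcp=G+Rt[:,2]*.019; print('tcp target',tcp,'shift',tcp-o['eef_pos'],'60mm back',tcp-.06*Rt[:,2]-o['eef_pos'])
E
python3 grip.py
```

```text
slope resid [-2.74486111e-05  1.20632336e-02 -1.61442156e-01]
((491.25177001953125, -276.30816650390625), 12.848119735717773) 1239 [0.03471952 0.03626395]
G [ 0.44582145 -0.3610023   0.08852135] origin [ 0.45758975 -0.36314377  0.06375905]
tcp target [ 0.45397448 -0.36253198  0.07142783] shift [ 0.05360321 -0.01472974 -0.1315192 ] 60mm back [ 0.0278568  -0.00989919 -0.07753969]
```

Call:
carry_out --plan '[[[0.006,-0.002,-0.018,0,0,0,1],[0.014,-0.005,-0.038,0,0,0,1],[0.022,-0.008,-0.06,0,0,0,1],[0.027,-0.01,-0.076,0,0,0,1],[0.027,-0.01,-0.076,0,0,0,1]]]'

```text
time_s: 9.25
eef_pos: [0.4313, -0.3485, 0.1238]
eef_rot: [0.22, 0.081, 0.972, -0.016]
wrist_force: [-0.3, -0.2, -0.3]
opening: 1.0
grasp_force: 0.0
```

Call:
carry_out --plan '[[[0.006,-0.001,-0.0125,0,0,0,1],[0.012,-0.002,-0.025,0,0,0,1],[0.018,-0.003,-0.0375,0,0,0,1],[0.023,-0.004,-0.048,0,0,0,1],[0.026,-0.0045,-0.054,0,0,0,1]]]'

```text
time_s: 9.67
eef_pos: [0.4581, -0.3552, 0.0732]
eef_rot: [0.222, 0.081, 0.972, -0.019]
wrist_force: [-0.5, 0.0, 0.4]
opening: 1.003
grasp_force: 0.0
```

Call:
carry_out --plan '[[[0,0,0,0,0,0,1],[0,0,0,0,0,0,0],[0,0,0,0,0,0,0],[0,0,0,0,0,0,0],[0,0,0,0,0,0,0]]]'

```text
time_s: 10.08
eef_pos: [0.4572, -0.357, 0.0741]
eef_rot: [0.222, 0.082, 0.971, -0.02]
wrist_force: [0.3, -0.1, 0.5]
opening: 0.456
grasp_force: 0.0
```

Call:
carry_out --plan '[[[0,0,0,0,0,0,0],[0,0,0,0,0,0,0],[0,0,0,0,0,0,0],[0,0,0,0,0,0,0],[0,0,0,0,0,0,0]]]'

```text
time_s: 10.5
eef_pos: [0.4575, -0.3581, 0.0748]
eef_rot: [0.223, 0.082, 0.971, -0.021]
wrist_force: [-3.3, -1.4, 6.4]
opening: 0.287
grasp_force: 58.4
```

Call:
carry_out --plan '[[[-0.002,0,0.004,0,0,0,0],[-0.007,0.001,0.014,0,0,0,0],[-0.015,0.003,0.03,0,0,0,0],[-0.025,0.004,0.051,0,0,0,0],[-0.035,0.006,0.072,0,0,0,0]]]'

```text
time_s: 10.92
eef_pos: [0.4209, -0.3491, 0.1448]
eef_rot: [0.221, 0.082, 0.972, -0.018]
wrist_force: [-0.4, -0.6, -2.6]
opening: 0.285
grasp_force: 59.9
```

Call:
carry_out --plan '[[[0,0,0.01,0.012,0.07,0,0],[0.005,0.01,0.02,0.03,0.17,0,0],[0.015,0.028,0.03,0.048,0.27,0,0],[0.028,0.052,0.03,0.065,0.37,0,0],[0.042,0.079,0.03,0.077,0.443,0,0]]]'

```text
time_s: 11.33
eef_pos: [0.4646, -0.2722, 0.1771]
eef_rot: [-0.002, 0.085, 0.996, -0.002]
wrist_force: [1.0, -0.6, -3.4]
opening: 0.285
grasp_force: 59.9
```

Call:
carry_out --plan '[[[0.015,0.028,0,0,0,0,0],[0.03,0.056,0,0,0,0,0],[0.045,0.084,0,0,0,0,0],[0.06,0.112,0,0,0,0,0],[0.075,0.14,0,0,0,0,0]]]'

```text
time_s: 11.75
eef_pos: [0.5387, -0.1298, 0.1747]
eef_rot: [-0.001, 0.084, 0.996, 0.0]
wrist_force: [1.1, -0.1, -1.8]
opening: 0.284
grasp_force: 59.9
```

Call:
carry_out --plan '[[[0.014,0.027,0,0,0,0,0],[0.028,0.054,0,0,0,0,0],[0.042,0.08,0,0,0,0,0],[0.054,0.1,0,0,0,0,0],[0.06,0.112,0,0,0,0,0]]]'

```text
time_s: 12.17
eef_pos: [0.5991, -0.0171, 0.1747]
eef_rot: [-0.001, 0.083, 0.997, 0.0]
wrist_force: [-0.5, -0.7, -1.8]
opening: 0.283
grasp_force: 60.0
```

```bash
cat > held.py <<'E'
from h import *
from scipy.spatial.transform import Rotation as R
import sys
o=get_obs(); Rt=R.from_quat(o['eef_rot'][[1,2,3,0]]).as_matrix(); print(o['time_s'],o['eef_pos'],'z',Rt[:,2].round(4),o['opening'],o['grasp_force'],o['q'].round(2))
e=o['eef_pos']
for nm in ('scene','wrist'):
    c=snap(nm,sys.argv[1]+nm+'.png'); W=cloud(c); hsv=cv2.cvtColor(c['pixels'],cv2.COLOR_RGB2HSV)
    r=np.hypot(W[...,0]-e[0],W[...,1]-e[1]); m=(r<.075)&(r>.022)&(abs(W[...,2]-(e[2]-.004))<.012)&(hsv[...,1]<80)&(hsv[...,2]>110)
    p=W[m]; print(nm,len(p))
    if len(p)>50:
        print('slope',np.linalg.lstsq(np.c_[p[:,:2]-e[:2],np.ones(len(p))],p[:,2],rcond=None)[0],'circle',cv2.minEnclosingCircle((p[:,:2]*1000).astype(np.float32)),np.median(p[:,2]))
    m=(r<.1)&(abs(W[...,2]-.09)<.003); p=W[m]
    if len(p)>50: print('rim',cv2.minEnclosingCircle((p[:,:2]*1000).astype(np.float32)))
E
python3 held.py h1
```

```text
12.1667 [ 0.5991276  -0.01712816  0.17470495] z [-1.5e-03  8.0e-04 -1.0e+00] 0.2832709622281169 59.96916174888611 [-0.23  0.29  1.59  0.    1.26 -1.63]
scene 1557
slope [-0.00261271  0.00542443  0.17088134] circle ((598.4020385742188, -14.68124771118164), 59.52162551879883) 0.17091998607866488
rim ((600.6246948242188, -18.439878463745117), 70.6438980102539)
wrist 36786
slope [-0.00121624  0.00874193  0.17003959] circle ((599.4608764648438, -15.144365310668945), 58.30424880981445) 0.17009956032618823
rim ((578.96728515625, -19.667377471923828), 66.34880828857422)
```

View pics/h1wrist.png

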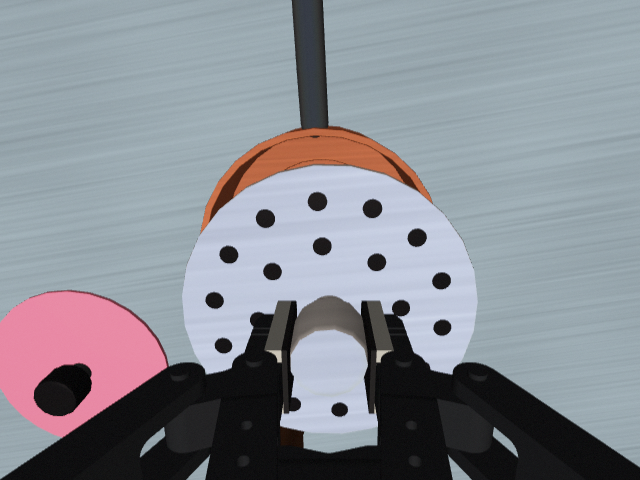

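The plate is held level, at (330,300), a few mm off to the +y side of the pan. I'm correcting that and lowering it.

Call:
carry_out --plan '[[[0.001,-0.003,-0.008,0,0,0,0],[0.0015,-0.005,-0.02,0,0,0,0],[0.0015,-0.005,-0.035,0,0,0,0],[0.0015,-0.005,-0.05,0,0,0,0],[0.0015,-0.005,-0.06,0,0,0,0]]]'

```text
time_s: 12.68
eef_pos: [0.5987, -0.0261, 0.1123]
eef_rot: [-0.002, 0.085, 0.996, 0.0]
wrist_force: [-0.4, -0.2, -2.8]
opening: 0.286
grasp_force: 60.0
```

```bash
python3 held.py h2
```

```text
12.6833 [ 0.59866233 -0.02609304  0.1123416 ] z [-3.7e-03  5.0e-04 -1.0e+00] 0.286249060450822 59.99657213687897 [-0.24  0.36  1.63 -0.    1.15 -1.64]
scene 1435
slope [-0.00422836  0.00423943  0.10872445] circle ((598.0559692382812, -23.70601463317871), 58.75758743286133) 0.1087106270669762
rim ((599.9408569335938, -17.831588745117188), 70.93292236328125)
wrist 37257
slope [-0.00675778  0.00831561  0.10588496] circle ((597.4107055664062, -24.939163208007812), 58.28636169433594) 0.10603795076110781
rim ((600.275634765625, -20.407073974609375), 70.14114379882812)
```

Call:
carry_out --plan '[[[0,0,0,0,0,0,0],[0,0,0,0,0,0,0],[0,0,0,0,0,0,0],[0,0,0,0,0,0,0],[0,0,0,0,0,0,0]]]'

```text
time_s: 13.2
eef_pos: [0.6011, -0.0247, 0.1161]
eef_rot: [0.001, 0.084, 0.996, -0.0]
wrist_force: [0.4, 0.7, -2.7]
opening: 0.288
grasp_force: 60.0
```

```bash
python3 held.py h3; python3 held.py h4 | head -1
```

```text
13.2 [ 0.6010976  -0.02466522  0.11608852] z [ 1.4e-03 -3.0e-04 -1.0e+00] 0.2879449387951114 59.99700844287872 [-0.24  0.36  1.63  0.    1.15 -1.64]
scene 1435
slope [0.00040299 0.00562163 0.1124286 ] circle ((600.2761840820312, -22.228397369384766), 58.91785430908203) 0.11251809219533226
rim ((600.0227661132812, -17.448389053344727), 70.23600006103516)
wrist 36939
slope [0.00055204 0.00679105 0.11118022] circle ((600.7727661132812, -24.13797950744629), 58.364471435546875) 0.11120033422577189
rim ((599.990234375, -20.404203414916992), 69.90638732910156)
13.3 [ 0.60084968 -0.02454615  0.11573872] z [ 7.e-04 -2.e-04 -1.e+00] 0.28266225095036945 59.996082186698914 [-0.24  0.36  1.63 -0.    1.15 -1.64]
```

Call:
carry_out --plan '[[[0,0.002,0,0,0,0,0],[0,0.004,0,0,0,0,0],[0,0.004,-0.004,0,0,0,0],[0,0.004,-0.01,0,0,0,0],[0,0.004,-0.015,0,0,0,0]]]'

```text
time_s: 13.82
eef_pos: [0.6004, -0.0204, 0.0995]
eef_rot: [-0.0, 0.084, 0.996, 0.0]
wrist_force: [0.5, 1.0, -2.0]
opening: 0.29
grasp_force: 60.0
```

Call:
carry_out --plan '[[[0,0,-0.008,0,0,0,0],[0,0,-0.017,0,0,0,0],[0,0,-0.026,0,0,0,0],[0,0,-0.035,0,0,0,0],[0,0,-0.042,0,0,0,0]]]'

```text
time_s: 14.23
eef_pos: [0.5999, -0.0205, 0.0566]
eef_rot: [-0.001, 0.084, 0.996, 0.0]
wrist_force: [0.5, -1.0, -2.7]
opening: 0.286
grasp_force: 60.0
```

Call:
carry_out --plan '[[[0,0,-0.003,0,0,0,0],[0,0,-0.006,0,0,0,0],[0,0,-0.009,0,0,0,0],[0,0,-0.01,0,0,0,0],[0,0,-0.01,0,0,0,0]]]'

```text
time_s: 14.65
eef_pos: [0.6007, -0.0206, 0.0483]
eef_rot: [0.0, 0.084, 0.996, 0.0]
wrist_force: [-0.3, 0.8, -3.2]
opening: 0.287
grasp_force: 60.0
```

```bash
python3 held.py h5
```

```text
14.65 [ 0.60068518 -0.02060791  0.04828819] z [ 1.e-04 -0.e+00 -1.e+00] 0.2868768340157288 59.99726593494415 [-0.23  0.46  1.66  0.    1.03 -1.63]
scene 927
slope [0.00773708 0.01756093 0.04465215] circle ((603.0474243164062, -24.792282104492188), 65.06473541259766) 0.044756401987197325
rim ((600.2406005859375, -18.676685333251953), 70.77671813964844)
wrist 37148
slope [-0.00236739  0.00731184  0.04372511] circle ((598.2337646484375, -19.89676856994629), 68.10718536376953) 0.04381558190243422
rim ((600.2550048828125, -20.379039764404297), 70.20397186279297)
```

Call:
carry_out --plan '[[[0,0,-0.001,0,0,0,0],[0,0,-0.002,0,0,0,0],[0,0,-0.003,0,0,0,0],[0,0,-0.003,0,0,0,0],[0,0,-0.003,0,0,0,0]]]'

```text
time_s: 15.17
eef_pos: [0.6007, -0.0206, 0.0454]
eef_rot: [0.0, 0.084, 0.996, -0.0]
wrist_force: [0.3, -0.5, -2.1]
opening: 0.284
grasp_force: 60.0
```

Call:
carry_out --plan '[[[0,0,-0.001,0,0,0,0],[0,0,-0.001,0,0,0,0],[0,0,-0.0015,0,0,0,0],[0,0,-0.0015,0,0,0,0],[0,0,-0.0015,0,0,0,0]]]'

```text
time_s: 15.58
eef_pos: [0.601, -0.0205, 0.045]
eef_rot: [0.0, 0.084, 0.996, -0.0]
wrist_force: [-3.1, 2.7, 7.5]
opening: 0.282
grasp_force: 61.2
```

Contact. I'm opening part way and withdrawing.

Call:
carry_out --plan '[[[0,0,0,0,0,0,0.5],[0,0,0,0,0,0,0.6],[0,0,0,0,0,0,0.6],[0,0,0,0,0,0,0.6],[0,0,0,0,0,0,0.6]]]'

```text
time_s: 16.0
eef_pos: [0.6006, -0.0207, 0.0436]
eef_rot: [-0.0, 0.084, 0.996, 0.0]
wrist_force: [-0.9, 0.1, -0.1]
opening: 0.6
grasp_force: 0.0
```

Call:
carry_out --plan '[[[0,0,0.005,0,0,0,0.6],[0,0,0.02,0,0,0,0.6],[0,0,0.045,0,0,0,0.6],[0,0,0.075,0,0,0,0.6],[0,0,0.11,0,0,0,0.6]]]'

```text
time_s: 16.42
eef_pos: [0.5993, -0.0203, 0.1536]
eef_rot: [-0.002, 0.084, 0.996, 0.0]
wrist_force: [0.3, 0.3, 0.2]
opening: 0.598
grasp_force: 0.0
```

Call:
carry_out --plan '[[[0,0,0.03,0,0,0,1],[0,0,0.05,0,0,0,1],[0,0,0.06,0,0,0,1],[0,0,0.06,0,0,0,1],[0,0,0.06,0,0,0,1]]]'

```text
time_s: 16.83
eef_pos: [0.6004, -0.0206, 0.2133]
eef_rot: [-0.0, 0.084, 0.996, 0.0]
wrist_force: [-0.3, 0.5, -0.4]
opening: 1.0
grasp_force: 0.0
```

```bash
cat > chk.py <<'E'
from h import *
import sys
print(get_obs()['eef_pos'])
for nm in sys.argv[1:]:
    c=snap(nm,f'c_{nm}.png'); W=cloud(c); hsv=cv2.cvtColor(c['pixels'],cv2.COLOR_RGB2HSV); X,Y,Z=W[...,0],W[...,1],W[...,2]
    r=np.hypot(X-.6,Y+.02)
    f=lambda m:(np.round(cv2.minEnclosingCircle((W[m][:,:2]*1000).astype(np.float32))[0],1),m.sum())
    m=(r<.066)&(abs(Z-.041)<.006)&(hsv[...,1]<80); p=W[m]
    print(nm,'plate',f(m),'med z',np.median(p[:,2]),np.linalg.lstsq(np.c_[p[:,:2]-[.6,-.02],np.ones(len(p))],p[:,2],rcond=None)[0])
    print('grip',f((r<.03)&(Z>.055)&(Z<.085)),'rim',f((r<.09)&(abs(Z-.09)<.003)))
E
python3 chk.py wrist top
```

```text
[ 0.60037085 -0.02055909  0.21330301]
wrist plate (array([601.4, -20.2]), np.int64(15520)) med z 0.04030505826256159 [-0.00046465 -0.00021676  0.04029442]
grip (array([600.3, -20. ]), np.int64(1151)) rim (array([600.2, -20.5]), np.int64(3945))
top plate (array([640.3, -31.5]), np.int64(215)) med z 0.0406127494717714 [-0.1058273   0.01311012  0.04564604]
grip (array([0., 0.]), np.int64(0)) rim (array([646., -12.]), np.int64(9))
```

View pics/c_wrist.png

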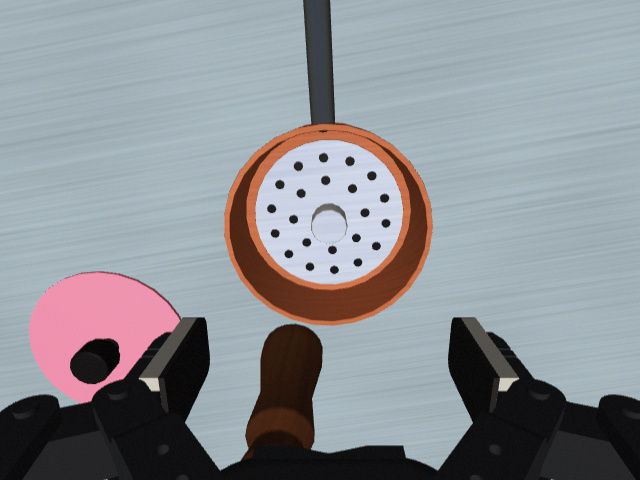

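The plate sits level and centred in the pan, within 1 mm, with its grip at (329,222). Going back for the lid.

Call:
carry_out --plan '[[[-0.008,0.018,0,0,0,0,1],[-0.02,0.046,0,0,0,0,1],[-0.034,0.078,0,0,0,0,1],[-0.048,0.111,0,0,0,0,1],[-0.062,0.143,0,0,0,0,1]]]'

```text
time_s: 17.35
eef_pos: [0.5367, 0.1235, 0.2115]
eef_rot: [-0.002, 0.084, 0.996, -0.0]
wrist_force: [0.0, -0.8, 0.8]
opening: 1.0
grasp_force: 0.0
```

Call:
carry_out --plan '[[[-0.014,0.033,0,0,0,0,1],[-0.028,0.066,0,0,0,0,1],[-0.042,0.098,0,0,0,0,1],[-0.056,0.13,0,0,0,0,1],[-0.07,0.162,0,0,0,0,1]]]'

```text
time_s: 17.77
eef_pos: [0.4667, 0.2854, 0.2117]
eef_rot: [-0.002, 0.084, 0.996, -0.001]
wrist_force: [1.0, 0.3, 0.1]
opening: 1.001
grasp_force: 0.0
```

Call:
carry_out --plan '[[[-0.014,0.033,0,0,0,0,1],[-0.026,0.06,-0.01,0,0,0,1],[-0.032,0.074,-0.03,0,0,0,1],[-0.032,0.074,-0.05,0,0,0,1],[-0.032,0.074,-0.06,0,0,0,1]]]'

```text
time_s: 18.18
eef_pos: [0.4335, 0.3582, 0.1493]
eef_rot: [-0.003, 0.083, 0.997, -0.002]
wrist_force: [-0.1, -0.9, -0.1]
opening: 1.0
grasp_force: 0.0
```

Call:
carry_out --plan '[[[0,0,0,0,0,0,1],[0,0,0,0,0,0,1],[0,0,0,0,0,0,1],[0,0,0,0,0,0,1],[0,0,0,0,0,0,1]]]'

```text
time_s: 18.6
eef_pos: [0.4376, 0.3583, 0.155]
eef_rot: [0.001, 0.084, 0.996, 0.001]
wrist_force: [-0.4, 0.0, -0.0]
opening: 1.001
grasp_force: 0.0
```

```bash
python3 - <<'E'
from h import *
o=get_obs(); print(o['eef_pos'])
W=cloud(snap('wrist'));X,Y,Z=W[...,0],W[...,1],W[...,2]
m=(np.hypot(X-.435,Y-.36)<.04)&(Z>.042)&(Z<.08); p=W[m]
print('knob',cv2.minEnclosingCircle((p[:,:2]*1000).astype(np.float32)),p[:,2].max())
E
```

```text
[0.43763796 0.35833165 0.15503498]
knob ((436.6315612792969, 358.3635559082031), 16.939313888549805) 0.0641439556922635
```

Call:
carry_out --plan '[[[0,0,-0.025,0,0,0,1],[0,0,-0.05,0,0,0,1],[0,0,-0.075,0,0,0,1],[0,0,-0.1,0,0,0,1],[0,0,-0.112,0,0,0,1]]]'

```text
time_s: 19.07
eef_pos: [0.4353, 0.3575, 0.0394]
eef_rot: [-0.001, 0.084, 0.996, -0.001]
wrist_force: [-0.7, -0.9, -0.3]
opening: 1.001
grasp_force: 0.0
```

Call:
carry_out --plan '[[[0,0,-0.003,0,0,0,1],[0,0,-0.006,0,0,0,1],[0,0,-0.007,0,0,0,1],[0,0,-0.007,0,0,0,1],[0,0,-0.007,0,0,0,1]]]'

```text
time_s: 19.48
eef_pos: [0.4376, 0.3589, 0.0362]
eef_rot: [0.001, 0.084, 0.996, 0.001]
wrist_force: [1.1, -0.4, -0.8]
opening: 1.002
grasp_force: 0.0
```

Call:
carry_out --plan '[[[0,0,0,0,0,0,0],[0,0,0,0,0,0,0],[0,0,0,0,0,0,0],[0,0,0,0,0,0,0],[0,0,0,0,0,0,0]]]'

```text
time_s: 19.9
eef_pos: [0.437, 0.3586, 0.0353]
eef_rot: [0.0, 0.084, 0.996, 0.0]
wrist_force: [-0.1, -0.0, -0.1]
opening: 0.381
grasp_force: 59.6
```

Call:
carry_out --plan '[[[0,0,0,0,0,0,0],[0,0,0,0,0,0,0],[0,0,0,0,0,0,0],[0,0,0,0,0,0,0],[0,0,0,0,0,0,0]]]'

```text
time_s: 20.32
eef_pos: [0.437, 0.3586, 0.0353]
eef_rot: [0.0, 0.084, 0.996, 0.0]
wrist_force: [-0.1, -0.5, 5.7]
opening: 0.379
grasp_force: 60.0
```

Call:
carry_out --plan '[[[0,0,0.004,0,0,0,0],[0,0,0.015,0,0,0,0],[0,0,0.035,0,0,0,0],[0,0,0.06,0,0,0,0],[0,0,0.085,0,0,0,0]]]'

```text
time_s: 20.73
eef_pos: [0.4357, 0.3579, 0.1203]
eef_rot: [-0.001, 0.084, 0.996, -0.001]
wrist_force: [0.6, 0.4, -1.7]
opening: 0.374
grasp_force: 59.7
```

Call:
carry_out --plan '[[[0.002,-0.005,0.024,0,0,0,0],[0.01,-0.022,0.043,0,0,0,0],[0.02,-0.045,0.055,0,0,0,0],[0.031,-0.072,0.06,0,0,0,0],[0.043,-0.1,0.06,0,0,0,0]]]'

```text
time_s: 21.15
eef_pos: [0.4804, 0.2581, 0.1823]
eef_rot: [0.002, 0.083, 0.997, 0.001]
wrist_force: [1.0, -0.8, -1.9]
opening: 0.379
grasp_force: 59.8
```

Call:
carry_out --plan '[[[0.012,-0.028,0,0,0,0,0],[0.024,-0.056,0,0,0,0,0],[0.036,-0.084,0,0,0,0,0],[0.048,-0.112,0,0,0,0,0],[0.06,-0.14,0,0,0,0,0]]]'

```text
time_s: 21.57
eef_pos: [0.5396, 0.117, 0.1802]
eef_rot: [-0.0, 0.084, 0.996, -0.0]
wrist_force: [0.9, 0.3, -2.8]
opening: 0.379
grasp_force: 59.8
```

Call:
carry_out --plan '[[[0.012,-0.028,0,0,0,0,0],[0.024,-0.056,0,0,0,0,0],[0.036,-0.084,0,0,0,0,0],[0.048,-0.112,0,0,0,0,0],[0.056,-0.13,0,0,0,0,0]]]'

```text
time_s: 21.98
eef_pos: [0.5961, -0.0144, 0.1802]
eef_rot: [0.0, 0.085, 0.996, -0.0]
wrist_force: [0.1, 0.3, -0.8]
opening: 0.381
grasp_force: 59.8
```

Call:
carry_out --plan '[[[0.0045,-0.009,0,0,0,0,0],[0.0045,-0.009,-0.01,0,0,0,0],[0.0045,-0.009,-0.025,0,0,0,0],[0.0045,-0.009,-0.04,0,0,0,0],[0.0045,-0.009,-0.045,0,0,0,0]]]'

```text
time_s: 22.4
eef_pos: [0.5976, -0.0186, 0.1316]
eef_rot: [-0.003, 0.083, 0.997, 0.001]
wrist_force: [-0.9, -0.0, -2.5]
opening: 0.379
grasp_force: 59.8
```

Call:
carry_out --plan '[[[0,0,0,0,0,0,0],[0,0,0,0,0,0,0],[0,0,0,0,0,0,0],[0,0,0,0,0,0,0],[0,0,0,0,0,0,0]]]'

```text
time_s: 22.82
eef_pos: [0.6007, -0.0205, 0.1358]
eef_rot: [0.001, 0.084, 0.996, -0.0]
wrist_force: [0.6, 0.4, -2.3]
opening: 0.383
grasp_force: 59.8
```

```bash
cat > lid.py <<'E'
from h import *
o=get_obs(); e=o['eef_pos']; print(e,o['wrist_force'],o['q'].round(2))
for nm in ('scene','wrist'):
    c=snap(nm,f'l_{nm}.png'); W=cloud(c); hsv=cv2.cvtColor(c['pixels'],cv2.COLOR_RGB2HSV); X,Y,Z=W[...,0],W[...,1],W[...,2]
    r=np.hypot(X-e[0],Y-e[1])
    m=(r<.085)&(r>.022)&(abs(Z-(e[2]-.0083))<.006)&(hsv[...,1]>90); p=W[m]
    if len(p)>50: print(nm,'lid',cv2.minEnclosingCircle((p[:,:2]*1000).astype(np.float32)),np.median(p[:,2]),np.linalg.lstsq(np.c_[p[:,:2]-e[:2],np.ones(len(p))],p[:,2],rcond=None)[0])
E
python3 lid.py
```

```text
[ 0.60067924 -0.02050693  0.13576715] [ 0.5759084   0.44604472 -2.28338381] [-0.23  0.34  1.62  0.    1.18 -1.63]
scene lid ((601.6585083007812, -17.160762786865234), 74.89024353027344) 0.12784307546745854 [ 0.00237537 -0.00116637  0.12785777]
wrist lid ((600.6883544921875, -20.042556762695312), 75.07554626464844) 0.12660978788263963 [ 0.00110781 -0.00081084  0.12663012]
```

Call:
carry_out --plan '[[[0,0,-0.006,0,0,0,0],[0,0,-0.012,0,0,0,0],[0,0,-0.018,0,0,0,0],[0,0,-0.023,0,0,0,0],[0,0,-0.027,0,0,0,0]]]'

```text
time_s: 23.33
eef_pos: [0.5995, -0.0205, 0.1065]
eef_rot: [-0.001, 0.084, 0.996, 0.0]
wrist_force: [0.4, -0.3, -2.2]
opening: 0.377
grasp_force: 59.8
```

Call:
carry_out --plan '[[[0,0,-0.001,0,0,0,0],[0,0,-0.002,0,0,0,0],[0,0,-0.003,0,0,0,0],[0,0,-0.004,0,0,0,0],[0,0,-0.004,0,0,0,0]]]'

```text
time_s: 23.75
eef_pos: [0.6002, -0.0206, 0.1038]
eef_rot: [0.0, 0.084, 0.996, -0.0]
wrist_force: [-0.2, 0.1, -2.1]
opening: 0.376
grasp_force: 59.8
```

Call:
carry_out --plan '[[[0,0,-0.0005,0,0,0,0],[0,0,-0.001,0,0,0,0],[0,0,-0.0015,0,0,0,0],[0,0,-0.002,0,0,0,0],[0,0,-0.002,0,0,0,0]]]'

```text
time_s: 24.17
eef_pos: [0.6002, -0.0206, 0.1023]
eef_rot: [0.0, 0.084, 0.996, -0.0]
wrist_force: [-1.6, 0.3, 2.8]
opening: 0.38
grasp_force: 60.2
```

```bash
python3 lid.py
```

```text
[ 0.60022657 -0.02060753  0.10230649] [-1.62692723  0.28885822  2.77467029] [-0.23  0.38  1.64 -0.    1.12 -1.63]
scene lid ((600.033935546875, -17.180614471435547), 75.18682098388672) 0.09438795733371075 [-0.00090347  0.00158249  0.09436798]
wrist lid ((600.708740234375, -20.33641815185547), 74.85581970214844) 0.09333840700649793 [-1.96263143e-05 -3.40280132e-04  9.33403089e-02]
```

Home and in contact. Releasing.

Call:
carry_out --plan '[[[0,0,0,0,0,0,0.6],[0,0,0,0,0,0,0.8],[0,0,0,0,0,0,0.8],[0,0,0,0,0,0,0.8],[0,0,0,0,0,0,0.8]]]'

```text
time_s: 24.68
eef_pos: [0.6001, -0.0206, 0.1017]
eef_rot: [-0.0, 0.084, 0.996, 0.0]
wrist_force: [-0.9, -0.1, 0.1]
opening: 0.797
grasp_force: 0.0
```

Call:
carry_out --plan '[[[0,0,0.01,0,0,0,0.8],[0,0,0.03,0,0,0,0.8],[0,0,0.06,0,0,0,0.8],[0,0,0.09,0,0,0,0.8],[0,0,0.12,0,0,0,0.8]]]'

```text
time_s: 25.1
eef_pos: [0.5999, -0.0205, 0.2237]
eef_rot: [-0.0, 0.084, 0.996, 0.0]
wrist_force: [0.8, -0.3, -0.1]
opening: 0.8
grasp_force: 0.0
```

Call:
carry_out --plan '[[[0,0,0,0,0,0,0.8],[0,0,0,0,0,0,0.8],[0,0,0,0,0,0,0.8],[0,0,0,0,0,0,0.8],[0,0,0,0,0,0,0.8]]]'

```text
time_s: 25.52
eef_pos: [0.5992, -0.0204, 0.2203]
eef_rot: [-0.001, 0.084, 0.996, 0.0]
wrist_force: [0.3, 0.6, -0.6]
opening: 0.801
grasp_force: 0.0
```

```bash
sed -i 's/abs(Z-(e\[2\]-.0083))<.006/abs(Z-.094)<.006/' lid.py; python3 lid.py
```

```text
[ 0.59923475 -0.02038934  0.22025584] [ 0.30857903  0.55277048 -0.6156575 ] [-0.23  0.25  1.55 -0.    1.35 -1.63]
scene lid ((601.4366455078125, -18.341283798217773), 75.35021209716797) 0.09438182480671226 [-0.00191047  0.00146753  0.09438162]
wrist lid ((600.8901977539062, -20.24770736694336), 74.86845397949219) 0.09332960313740413 [ 9.68063497e-05 -2.01477338e-04  9.33251480e-02]
```

View pics/l_scene.png

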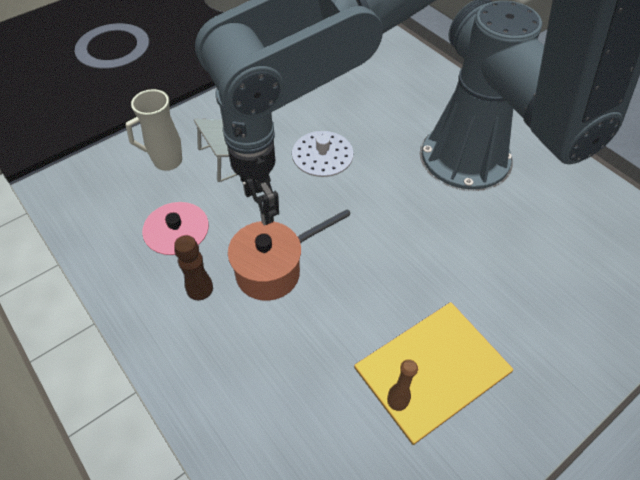

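The lid sits home on the pan, level, at (264,248). The gripper is clear, and the jug, mill and pestle have not moved.

```bash
python3 -c "
from bench import hand_in
print(hand_in())"
```

```text
the job is handed in; nothing more can be done
None
```

The job is handed in at about 26 s: by the last camera measurements the plate was seated level on the pan's step, the lid is back home on the pan within about 1 mm of centre, and the jug, mill and pestle look undisturbed; the hand-in returned no verdict.

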